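# Open a nest log by turning its entrance plate

## Task

This birch nest log has a stiff rotating entrance plate that lies flat, with nothing on it to grip: work it round with a fingertip, pressing just firmly enough that it does not slip but never ramming the plate, until its largest round hole sits squarely over the entrance bored in the log. Then leave the plate alone; the things around the log must stay where they are.

Things in the scene. Friction and masses are not known exactly. Their poses are not given: they have to be found in the camera images.
- nest_log: Birch nest log, 320 mm long, 200 mm across, on its back in a wooden cradle fixed to the table. Origin on the table under the log's axis (the plate's pivot lies 18 mm to +x of it). y runs level along the log to its 22 mm thick wooden roof (from y = 150 mm; foot at y = -170 mm), z up; at yaw 0 its +x side is the far side from the robot. 230 mm wide in x, nowhere higher than 210 mm.
- log_face: The log's flat sawn face, 150 mm wide and 320 mm long, that carries the plate; rolled 15 degrees towards the log's +x side (away from the robot). Origin on the wood at the plate's turning axis, 176 mm above the table; z axis = outward normal of face and plate, y axis along the log to the roof. The roof stands 8 mm proud of the face.
- pivot (a point): Point on the plate's turning axis, level with the plate's upper surface, 4 mm above the wood. Same axes as log_face. A slotted screw head, 20 mm across, stands 3.5 mm above the plate here.
- entrance (a point): Centre of the entrance bored into the log, 45 mm in diameter, 25 mm deep; the point is level with the plate's upper surface, 42 mm from the pivot towards the roof (+y of log_face). Same axes as log_face. A small dark nail head, the index, stands 3.5 mm proud of the wood 36 mm further towards the roof, just off the plate's rim.
- large_hole (a point): Centre of the plate's largest round hole (40 mm in diameter), at the plate's upper surface. The plate is a flat round steel disc, 140 mm in diameter, 3 mm thick, 1 mm clear of the wood. z axis = the plate's normal; y axis from the pivot to this hole. On the same 42 mm circle, 90 degrees on clockwise seen from outside: a small round hole of 27 mm; anticlockwise: a 28 mm square of vent slots.
- blank (a point): Middle of the plate's blank quarter, which has no opening: opposite the large hole, 42 mm from the pivot, at the plate's upper surface. A short dark line on the rim marks the middle of each of the four quarters. Same axes as large_hole.
- plate (a joint): Angle of the plate in rad: 0 with the large hole exactly over the entrance, growing anticlockwise seen from outside; a whole turn comes to the same place. It turns either way without a stop, stiffly: 0.22 N m, about 5 N sideways at the circle of the holes, and stays where it is left. A fingertip pressed on it turns it by friction, with some 12 to 20 N; over 35 N damages it.
- small_nest: Loose upright nest of birch with a wooden lid, 120 mm in diameter and 166 mm high, origin at the centre of its underside: leave it.
- birch_slice: Loose flat slice of birch, 130 mm in diameter and 24 mm thick, origin at the centre of its underside: leave it.
- screwdriver: Loose screwdriver, 200 mm long, lying along its x axis: leave it.

How it is judged:
By the outcome, as a careful person would: the job done as asked, in the order asked, and still so for the second after the job is handed in, with the robot touching nothing.
It also fails if it takes over 64 s, if anything falls off the work surface, if the arm or the gripper's body presses on something with over 40 N, if the wrist force passes 120 N, or if a joint passes its speed limit or range.

## Robot

A 6-joint arm with a two-finger parallel gripper is mounted at the origin on the work surface. World frame = base frame: x ahead of the robot, y to its left, z up, the work surface at z = 0. Lengths are in m, angles in rad, forces in N, time in s.
With the tool pointing down it reaches from about 0.3 to 0.775 m from the base axis. Payload 14.6 kg.
Tool frame: the origin (TCP) lies at the very end of the fingers, on their centre line; the grasp point (between the pads) lies 19 mm behind it; x points along the fingers, y is the direction in which the jaws open and shut, and the axes are right-handed (so a half turn about x gives the same grasp; the last joint's range is limited). The gripper opens to 94 mm and grips with 3 to 60 N. Pads are 16 mm wide; open, the fingers measure 119 mm over their backs; the gripper's body (75 mm by 177 mm) begins 78 mm behind the grasp point.
Start: joints at [-1.351, 0.3, 1.521, -0, 1.321, -0.067], TCP at [0.156, -0.528, 0.174] pointing down, gripper open.
Joint ranges: [-3.03, 3.03], [-0.79, 2.21], [0.23, 2.52], [-1.04, 4.18], [0, 3.07], [-2.55, 2.55]. Speed limits (rad/s): [2.22, 2.22, 2.57, 3.14, 3.14, 3.14].

## Interface

Orientations are given as [roll, pitch, yaw] about the fixed x, y, z axes, in that order (R = Rz(yaw) Ry(pitch) Rx(roll)).
In Python, from station import ctrl, viewer, hand_in gives the robot as it stands. The module is installed in compiled form; this text tells all that it offers.
- The arm moves only by the tool play_rows, never from a script. Its argument "deltas" is a list that holds one entry, the list of rows, each a list of 7 numbers: the shift along the tool's x, y, z in mm, then the turn, a rotation vector about the tool's x, y, z in rad, then the finger opening in mm, from 0 to 94. In form: [[[dx, dy, dz, ax, ay, az, gripper], ...]]. A call has 1 to 10 rows; each row shifts and turns the commanded pose from where the row before left it, along the tool's axes as they then stand; what a row does not reach is not made up. A row lasts 1/10 s, in which the tool goes at most 50 mm and 8.59 degrees, less where a joint would pass 70% of its speed; a pose out of reach is approached as far as the arm can. A call with a gripper value outside its range is refused whole. The fingers move at their own pace and stop on an object; "grip_force" is the grip in N (left out, the last holds). Time passes only in rows, so rows that do not move let the fingers close. It gives the time, the measured TCP pose, the force and the opening at its end, in the units of the state.
- ctrl.get_obs(): the state, without advancing time (a new reading comes with each control period).
- viewer.camera(name): name is "side" or "top"; returns a dict with "img" (420x560x3 uint8, red, green, blue), "fx", "fy", "cx", "cy" (pixels), "rvec" (rotation vector, rad) and "tvec" (3), from world to camera coordinates, as OpenCV has them. Camera axes: x right, y down, z forward; pixel columns grow to the right and rows downward; lengths in m; the calibration is good to about 2 mm. A picture is of the moment at which its call begins. There is no depth.
- hand_in(): hands the job in, once; it reports no verdict.
The state is a dict: "time_s": time; "qpos": joint angles; "joint_vel": joint speeds; "tau": joint torques, N m; "ee_pos": TCP position; "eef_rot": TCP orientation; "force": force on the tool from outside, world axes, zero at the start; "moment": the same for the moment, N m; "grip_width": finger opening in m.
Only numpy, scipy, OpenCV 4.12 (cv2) and the standard library are available. Lean on these libraries where they do the work, as an engineer would, in place of code of your own. Each camera call takes 0.05 s, during which the arm holds its last target.

## Working session

There is one attempt and no reset: what is moved stays moved. The work goes in short steps, Python scripts to look and compute and a tool call to move; the robot and the scene stay as the last step left them, time stands still between calls to the robot, and variables do not carry over. Pictures are saved under pics/ and viewed, and the job is handed in when it is done.

Besides the shell and the picture viewer there is one more tool, called after "Call:" by a JSON object that holds its "name" and its "arguments", one argument or row to a line. play_rows: Moves the arm, as the interface text tells. Its arguments: {"type":"object","properties":{"deltas":{"type":"array","items":{"type":"array","items":{"type":"array","items":{"type":"number"}}}},"grip_force":{"type":"number"}},"required":["deltas"]}

```bash
mkdir -p pics; python3 - <<'E'
from station import ctrl, viewer
import cv2, numpy as np, pickle
o=ctrl.get_obs(); print(o)
for n in("side","top"):
    c=viewer.camera(n); pickle.dump(c,open(f"pics/{n}0.pkl","wb"))
    cv2.imwrite(f"pics/{n}0.png",cv2.cvtColor(c["img"],cv2.COLOR_RGB2BGR)); print({k:v for k,v in c.items() if k!="img"})
E
```

```text
{'time_s': 0.0, 'qpos': array([-1.35059518e+00,  3.00484923e-01,  1.52156921e+00,  1.91189792e-06,
        1.32068972e+00, -6.66133810e-02]), 'joint_vel': array([ 0.00140829, -0.0016954 ,  0.00031684,  0.00091872,  0.0030588 ,
       -0.00180651]), 'tau': array([-2.08350255e-03, -5.31807554e+01, -3.52738094e+01,  7.07661593e-02,
        2.44112348e-02, -1.01505952e-04]), 'ee_pos': array([ 0.15552097, -0.52725029,  0.17378379]), 'eef_rot': array([-1.63901834,  1.56964512,  1.78938837]), 'force': array([-0.17791032, -0.33912698, -0.26811672]), 'moment': array([-0.04717318, -0.02401932,  0.00595779]), 'grip_width': 0.09366024996699618}
{'fx': 531.0710201794068, 'fy': 531.0710201794068, 'cx': 270.4945917523805, 'cy': 198.31508139961133, 'rvec': array([ 0.3988945 , -2.62967895,  1.36171141]), 'tvec': array([0.56376923, 0.15734735, 1.19188914])}
{'fx': 454.69255336670005, 'fy': 454.69255336670005, 'cx': 285.16561924562245, 'cy': 207.78857748412256, 'rvec': array([ 2.1251063 , -2.16907207,  0.15118948]), 'tvec': array([0.04874676, 0.60225698, 1.1411258 ])}
```

View pics/side0.png

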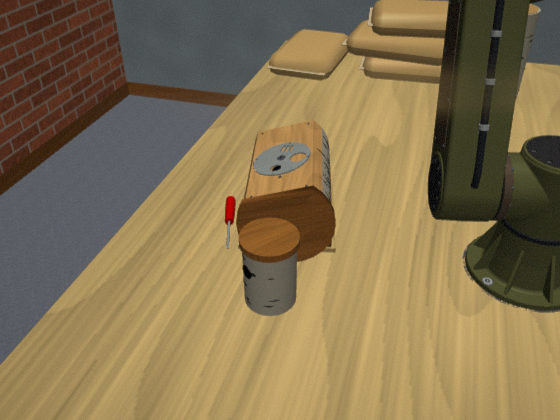

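View pics/top0.png

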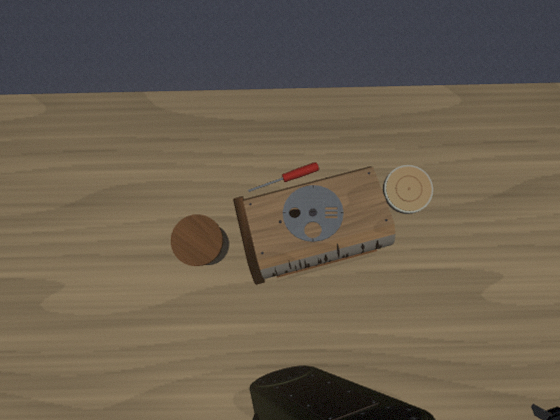

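```bash
python3 - <<'E'
import cv2
t=cv2.imread("pics/top0.png"); s=cv2.imread("pics/side0.png")
cv2.imwrite("pics/tz.png",cv2.resize(t[155:295,225:405],None,fx=4.4,fy=4.2,interpolation=cv2.INTER_CUBIC)[:600,:800])
cv2.imwrite("pics/sz.png",cv2.resize(s[115:215,225:345],None,fx=6,fy=6,interpolation=cv2.INTER_CUBIC))
E
```

```text
(no output)
```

View pics/tz.png

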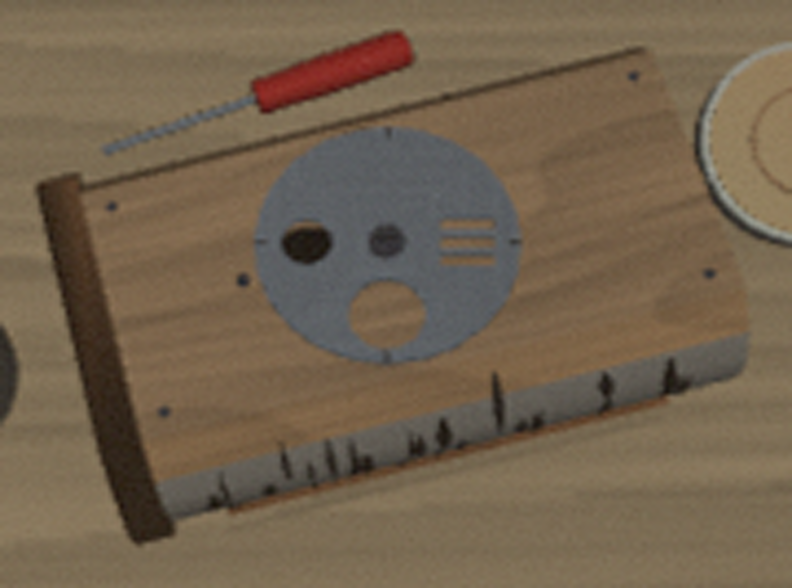

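View pics/sz.png

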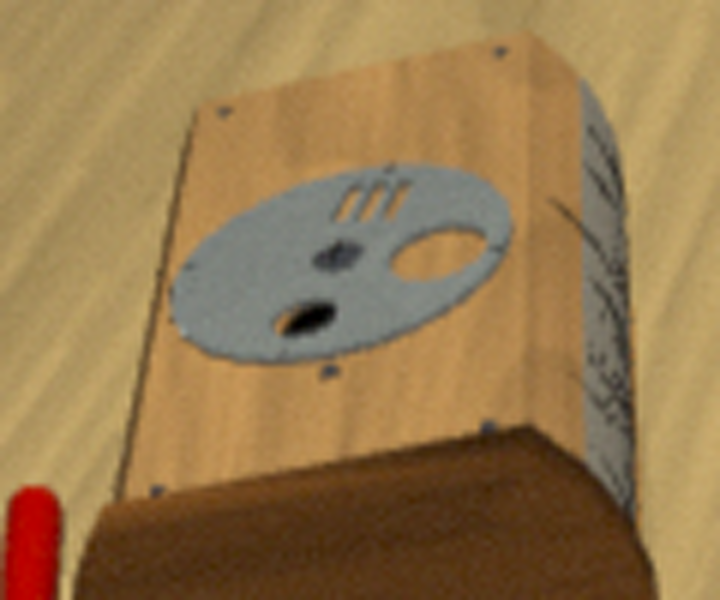

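```bash
cat > h.py <<'E'
import numpy as np, cv2, pickle
from scipy.spatial.transform import Rotation as Ro
from scipy.optimize import least_squares
def face(p):
    x,y,yaw=p[:3]
    R=Ro.from_euler('z',yaw).as_matrix()
    return R@Ro.from_euler('y',np.radians(15)).as_matrix(), np.array([x,y,0.176])
def proj(c,P): return cv2.projectPoints(np.asarray(P,float).reshape(-1,3),c["rvec"],c["tvec"],np.array([[c["fx"],0,c["cx"]],[0,c["fy"],c["cy"]],[0,0,1.]]),None)[0][:,0]
def pt(r,a,z): # plate angle a measured anticlockwise from +y of face
    return np.array([-r*np.sin(a),r*np.cos(a),z])
H=np.pi/2
def pts(p):
    a=p[3]
    f=[pt(0,0,.0075),pt(.078,0,.0045),pt(.042,a,.004),pt(.042,a+H,.004)]+[pt(.067,a+k*H,.004) for k in range(4)]
    R,o=face(p); return np.array(f)@R.T+o
E
cat > fit.py <<'E'
from h import *
T=pickle.load(open("pics/top0.pkl","rb"));S=pickle.load(open("pics/side0.pkl","rb"))
n=np.nan
t=np.array([[387,241],[243,281],[388,314],[468,242],[388,356],[515,242],[389,132],[261,242]],float)
s=np.array([[338,256],[330,371],[438,253],[372,201],[495,248],[392,168],[191,267],[283,352]],float)
t=(t+.5)/[4.4,4.2]-.5+[225,155]; s=(s+.5)/6-.5+[225,115]
def res(p,w=(1,1)):
    P=pts(p); return np.concatenate([w[0]*(proj(T,P)-t).ravel(),w[1]*(proj(S,P)-s).ravel()])
for w in((1,1),(1,0),(0,1)):
    r=least_squares(res,[.6,-.05,.25,1.5],args=(w,),loss='soft_l1'); print(w,r.x.round(4),np.degrees(r.x[2:]))
    if w==(1,1): print(res(r.x).reshape(-1,2).round(1)); 
E
python3 fit.py
```

```text
(1, 1) [ 0.5703 -0.0263  0.2512  1.2793] [14.39332985 73.29728645]
[[-0.1 -0.1]
 [-0.1 -0. ]
 [-0.4  0.3]
 [-0.1  0.3]
 [-0.5  0.9]
 [ 0.2  0.3]
 [-0.4  0. ]
 [-0.5  0.2]
 [-0.3 -1.6]
 [-0.1 -1.9]
 [-0.1 -0.7]
 [-0.1 -0.7]
 [ 0.4 -0.5]
 [-0.3 -0.6]
 [-0.7 -0.7]
 [-0.1 -0.1]]
(1, 0) [ 0.5709 -0.0269  0.2578  1.2749] [14.77215572 73.04363606]
(0, 1) [ 0.5689 -0.0229  0.2454  1.2819] [14.05796403 73.45023686]
```

```bash
python3 - <<'E'
from h import *
from station import ctrl
o=ctrl.get_obs(); R0=Ro.from_euler('xyz',o['eef_rot']).as_matrix(); print(R0.round(3))
print(R0@np.diag([1,1,1])); 
p=[.5703,-.0263,.2512,1.277]; Rf,of=face(p); print(Rf.round(3))
b=Rf@pt(.048,p[3]+np.pi,.004)+of; print('blank',b, 'n',Rf[:,2])
print('neutral',(Ro.from_euler('z',1.3).as_matrix()@R0).round(3))
E
```

```text
[[-0.     0.283 -0.959]
 [ 0.001 -0.959 -0.283]
 [-1.    -0.001 -0.   ]]
[[-2.53286649e-04  2.82893614e-01 -9.59151260e-01]
 [ 9.85657741e-04 -9.59150754e-01 -2.82893725e-01]
 [-9.99999482e-01 -1.01704807e-03 -3.58961999e-05]]
[[ 0.936 -0.249  0.251]
 [ 0.24   0.969  0.064]
 [-0.259  0.     0.966]]
blank [ 0.6177429  -0.0284758   0.16797271] n [0.25069597 0.06433374 0.96592583]
neutral [[-0.001  1.     0.016]
 [ 0.     0.016 -1.   ]
 [-1.    -0.001 -0.   ]]
```

```bash
cat >> h.py <<'E'
PF=[.5703,-.0263,.2512,1.277]
def contact(r,a,h,p=PF,twist=0):
    """tool pose at face polar (r,angle a), h above plate top; tool y radial outward"""
    Rf,of=face(p); pos=Rf@pt(r,a,.004+h)+of
    y=Rf@pt(1,a+twist,0); x=-Rf[:,2]; return pos,np.column_stack([x,y,np.cross(x,y)])
def rows(p0,R0,p1,R1,n,g,dp=1,da=3):
    out=[];rv=Ro.from_matrix(R0.T@R1).as_rotvec()/n
    p=np.array(p0);R=R0.copy()
    for i in range(1,n+1):
        pi=p0+(p1-p0)*i/n; Ri=R0@Ro.from_rotvec(rv*i).as_matrix()
        d=np.round(R.T@(pi-p)*1000,dp); a=np.round(Ro.from_matrix(R.T@Ri).as_rotvec(),da)
        out.append([*d,*a,g]); p=p+R@d/1000; R=R@Ro.from_rotvec(a).as_matrix()
    return out,p,R
def show(r):
    for i in range(0,len(r),10): print("[["+",".join("["+",".join(f"{v:g}" for v in q)+"]" for q in r[i:i+10])+"]]")
def cur(o): return np.array(o['ee_pos']),Ro.from_euler('xyz',o['eef_rot']).as_matrix()
E
python3 - <<'E'
from h import *
from station import ctrl
p,R=cur(ctrl.get_obs())
r1,p,R=rows(p,R,p+[0,0,.13],R,4,0)
p1,R1=contact(.048,PF[3]+np.pi,.06)
p1=p1
r2,p,R=rows(p,R,p1,R1,26,0)
show(r1+r2); print(p,p1,R.round(3))
E
```

```text
[[[-32.5,-0,-0,0,0,0,0],[-32.5,-0.1,-0,0,0,0,0],[-32.5,0,-0,0,0,0,0],[-32.5,-0,-0,0,0,0,0],[3,-13.3,-23.1,-0.047,-0.009,-0.007,0],[2.9,-12.3,-23.7,-0.048,-0.008,-0.006,0],[2.8,-11,-24.3,-0.047,-0.009,-0.007,0],[2.6,-9.9,-24.8,-0.048,-0.008,-0.006,0],[2.5,-8.7,-25.2,-0.047,-0.009,-0.007,0],[2.3,-7.5,-25.7,-0.048,-0.008,-0.006,0]]]
[[[2.1,-6.2,-26,-0.047,-0.009,-0.007,0],[1.9,-4.9,-26.3,-0.048,-0.008,-0.006,0],[1.8,-3.7,-26.5,-0.047,-0.009,-0.007,0],[1.5,-2.4,-26.7,-0.048,-0.008,-0.006,0],[1.4,-1.1,-26.8,-0.047,-0.009,-0.007,0],[1.1,0.1,-26.8,-0.047,-0.009,-0.006,0],[0.8,1.4,-26.8,-0.048,-0.008,-0.007,0],[0.6,2.7,-26.6,-0.047,-0.009,-0.006,0],[0.4,4,-26.6,-0.048,-0.008,-0.007,0],[0.1,5.2,-26.3,-0.047,-0.009,-0.006,0]]]
[[[-0.1,6.4,-26,-0.048,-0.008,-0.007,0],[-0.4,7.7,-25.7,-0.047,-0.009,-0.006,0],[-0.7,8.9,-25.3,-0.048,-0.008,-0.007,0],[-1,10.1,-24.9,-0.047,-0.009,-0.006,0],[-1.2,11.2,-24.3,-0.048,-0.008,-0.007,0],[-1.5,12.4,-23.8,-0.047,-0.009,-0.006,0],[-1.8,13.5,-23.1,-0.047,-0.008,-0.007,0],[-2.1,14.5,-22.4,-0.048,-0.009,-0.007,0],[-2.4,15.6,-21.8,-0.047,-0.008,-0.006,0],[-2.7,16.5,-20.9,-0.048,-0.009,-0.007,0]]]
[ 0.63275813 -0.02461379  0.22598534] [ 0.63278466 -0.02461577  0.22592826] [[-0.251  0.967 -0.033]
 [-0.064 -0.05  -0.997]
 [-0.966 -0.248  0.075]]
```

Call:
{"name": "play_rows", "arguments": {
  "deltas": [
    [[-32.5, 0, 0, 0, 0, 0, 0], [-32.5, 0, 0, 0, 0, 0, 0], [-32.5, 0, 0, 0, 0, 0, 0], [-32.5, 0, 0, 0, 0, 0, 0], [3, -13.3, -23.1, -0.047, -0.009, -0.007, 0], [2.9, -12.3, -23.7, -0.048, -0.008, -0.006, 0], [2.8, -11, -24.3, -0.047, -0.009, -0.007, 0], [2.6, -9.9, -24.8, -0.048, -0.008, -0.006, 0], [2.5, -8.7, -25.2, -0.047, -0.009, -0.007, 0], [2.3, -7.5, -25.7, -0.048, -0.008, -0.006, 0]]
  ],
  "grip_force": 20
}}

```text
time_s: 1.1
ee_pos: [0.2663, -0.4105, 0.2859]
eef_rot: [-0.804, 1.506, 2.911]
force: [-0.1, -1.2, 0.6]
grip_width: 0.0168
```

Call:
{"name": "play_rows", "arguments": {
  "deltas": [
    [[2.1, -6.2, -26, -0.047, -0.009, -0.007, 0], [1.9, -4.9, -26.3, -0.048, -0.008, -0.006, 0], [1.8, -3.7, -26.5, -0.047, -0.009, -0.007, 0], [1.5, -2.4, -26.7, -0.048, -0.008, -0.006, 0], [1.4, -1.1, -26.8, -0.047, -0.009, -0.007, 0], [1.1, 0.1, -26.8, -0.047, -0.009, -0.006, 0], [0.8, 1.4, -26.8, -0.048, -0.008, -0.007, 0], [0.6, 2.7, -26.6, -0.047, -0.009, -0.006, 0], [0.4, 4, -26.6, -0.048, -0.008, -0.007, 0], [0.1, 5.2, -26.3, -0.047, -0.009, -0.006, 0]]
  ]
}}

```text
time_s: 2.1
ee_pos: [0.4499, -0.2173, 0.2558]
eef_rot: [-1.033, 1.402, -3.125]
force: [0.8, 0.1, 1.6]
grip_width: 0.0007
```

Call:
{"name": "play_rows", "arguments": {
  "deltas": [
    [[-0.1, 6.4, -26, -0.048, -0.008, -0.007, 0], [-0.4, 7.7, -25.7, -0.047, -0.009, -0.006, 0], [-0.7, 8.9, -25.3, -0.048, -0.008, -0.007, 0], [-1, 10.1, -24.9, -0.047, -0.009, -0.006, 0], [-1.2, 11.2, -24.3, -0.048, -0.008, -0.007, 0], [-1.5, 12.4, -23.8, -0.047, -0.009, -0.006, 0], [-1.8, 13.5, -23.1, -0.047, -0.008, -0.007, 0], [-2.1, 14.5, -22.4, -0.048, -0.009, -0.007, 0], [-2.4, 15.6, -21.8, -0.047, -0.008, -0.006, 0], [-2.7, 16.5, -20.9, -0.048, -0.009, -0.007, 0]]
  ]
}}

```text
time_s: 3.1
ee_pos: [0.6334, -0.0241, 0.2255]
eef_rot: [-1.276, 1.307, -2.887]
force: [-0.1, -0.2, -0.4]
grip_width: 0.0003
```

Call:
{"name": "play_rows", "arguments": {
  "deltas": [
    [[0, 0, 0, 0, 0, 0, 0], [0, 0, 0, 0, 0, 0, 0]]
  ]
}}

```text
time_s: 3.3
ee_pos: [0.6327, -0.0247, 0.2253]
eef_rot: [-1.275, 1.307, -2.888]
force: [0.2, -0.7, -0.1]
grip_width: 0.0006
```

```bash
python3 - <<'E'
from h import *
from station import ctrl, viewer
o=ctrl.get_obs();p,R=cur(o);p1,R1=contact(.048,PF[3]+np.pi,.06)
print(o['time_s'],o['qpos'].round(2),o['grip_width'],o['force'],o['moment'],(R1.T@(p1-p))*1000,Ro.from_matrix(R.T@R1).as_rotvec(), 'fn',o['force']@(-R[:,0]))
for n in("side","top"):
    c=viewer.camera(n); cv2.imwrite(f"pics/{n}1.png",cv2.cvtColor(c["img"],cv2.COLOR_RGB2BGR)); print(n,proj(c,[p]))
a=cv2.imread("pics/top1.png")[130:330,200:440];b=cv2.imread("pics/side1.png")[60:260,180:420]
cv2.imwrite("pics/c1.png",cv2.resize(np.hstack([a,b]),None,fx=1.66,fy=1.66))
E
```

```text
3.3 [-0.06  0.66  0.91 -0.08  1.82 -0.03] 0.0006063822265765983 [ 0.24729964 -0.69137343 -0.09181646] [ 0.02085925 -0.18807564  0.00712811] [-0.66045539 -0.13532758 -0.05276375] [0.00018482 0.00112083 0.00138355] fn -0.07151395793643238
side [[255.67587073 136.70801934]]
top [[312.24367565 182.35666587]]
```

View pics/c1.png

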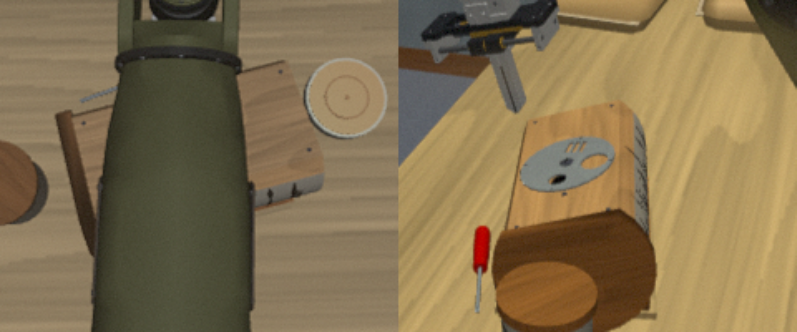

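```bash
python3 - <<'E'
import cv2
b=cv2.imread("pics/side1.png")[60:180,190:350]
b=cv2.resize(b,None,fx=5,fy=5,interpolation=cv2.INTER_CUBIC)
cv2.circle(b,(int(65.7*5),int(76.7*5)),4,(0,0,255),1)
cv2.imwrite("pics/c2.png",b)
E
```

```text
(no output)
```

View pics/c2.png

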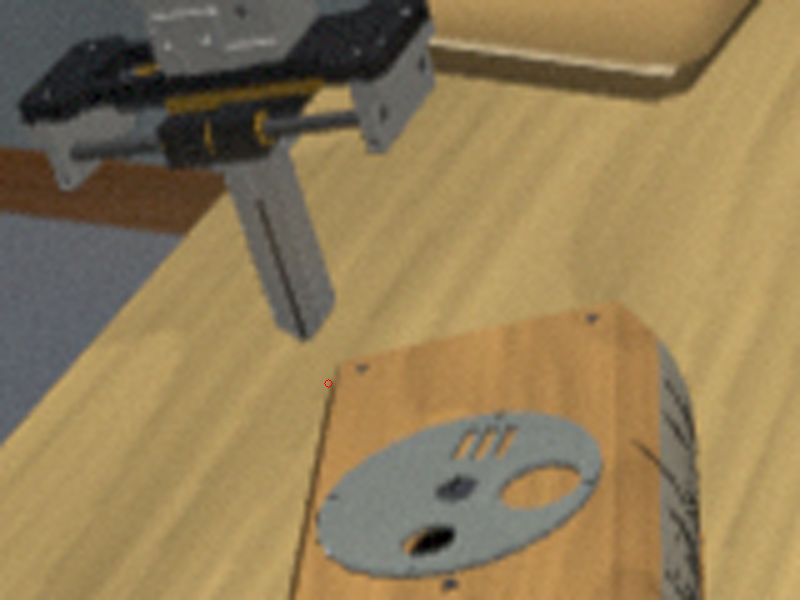

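```bash
python3 - <<'E'
from h import *
from station import ctrl
S=pickle.load(open("pics/side0.pkl","rb"))
p,R=cur(ctrl.get_obs())
f=lambda P:((proj(S,P)-[190,60])*5).round(0).tolist()
print(f([p,p-R[:,0]*.019,p-R[:,0]*.025,p+[0,0,.02],p+[.02,0,0],p+[0,.02,0]]))
k=[p-R[:,0]*.019+R[:,1]*a+R[:,2]*b for a in(-.0125,.0125) for b in(-.008,.008)]
print(f(k)); k=[q+R[:,0]*.019 for q in k]; print(f(k)); print(f([p-R[:,0]*.097]))
E
```

```text
[[329.0, 381.0], [318.0, 346.0], [314.0, 335.0], [328.0, 343.0], [289.0, 375.0], [315.0, 401.0]]
[[336.0, 353.0], [348.0, 335.0], [288.0, 357.0], [300.0, 339.0]]
[[347.0, 388.0], [359.0, 370.0], [300.0, 392.0], [312.0, 374.0]]
[[267.0, 195.0]]
```

Call:
{"name": "play_rows", "arguments": {
  "deltas": [
    [[7, 0, 0, 0, 0, 0, 0], [7, 0, 0, 0, 0, 0, 0], [7, 0, 0, 0, 0, 0, 0], [7, 0, 0, 0, 0, 0, 0], [7, 0, 0, 0, 0, 0, 0], [6, 0, 0, 0, 0, 0, 0], [4, 0, 0, 0, 0, 0, 0], [3, 0, 0, 0, 0, 0, 0], [0, 0, 0, 0, 0, 0, 0]]
  ]
}}

```text
time_s: 4.3
ee_pos: [0.6207, -0.028, 0.1795]
eef_rot: [-1.274, 1.308, -2.888]
force: [0.1, 0.1, 0.4]
grip_width: 0.0002
```

```bash
cat > look.py <<'E'
from h import *
import sys
from station import ctrl, viewer
o=ctrl.get_obs();p,R=cur(o)
Rf,of=face(PF); q=Rf.T@(p-of); print(o['time_s'],'tool in face mm',(q*1000).round(1),'polar r',np.hypot(*q[:2])*1000,'ang',np.degrees(np.arctan2(-q[0],q[1])),'h',q[2]*1000-4,'F face',(Rf.T@o['force']).round(2),'qpos',o['qpos'].round(2))
n=sys.argv[1]
for k in("side","top"):
    c=viewer.camera(k); pickle.dump(c,open(f"pics/{k}{n}.pkl","wb")); im=cv2.cvtColor(c["img"],cv2.COLOR_RGB2BGR); cv2.imwrite(f"pics/{k}{n}.png",im)
    if k=="side":
        b=cv2.resize(im[100:220,200:360],None,fx=5,fy=5,interpolation=cv2.INTER_CUBIC); cv2.imwrite(f"pics/s{n}.png",b)
        print('tcp in crop',(proj(c,[p])-[200,100])*5)
E
python3 look.py 2
```

```text
4.3 tool in face mm [ 45.8 -14.2  15.9] polar r 47.99112145380263 ang -107.23690287075749 h 11.87050587993818 F face [-0.    0.09  0.42] qpos [-0.06  0.65  1.03 -0.08  1.71 -0.02]
tcp in crop [[307.33202506 268.4667025 ]]
```

View pics/s2.png

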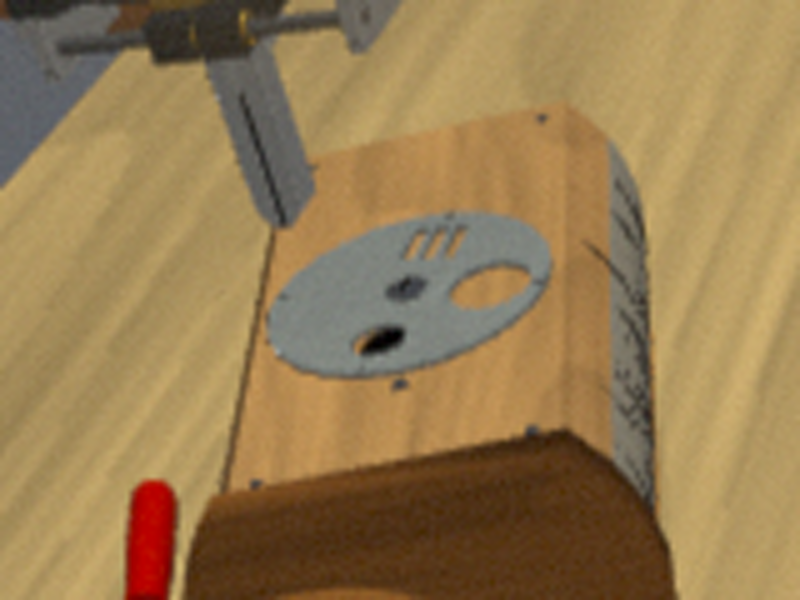

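Call:
{"name": "play_rows", "arguments": {
  "deltas": [
    [[2, 0, 0, 0, 0, 0, 0], [2, 0, 0, 0, 0, 0, 0], [2, 0, 0, 0, 0, 0, 0], [1, 0, 0, 0, 0, 0, 0], [1, 0, 0, 0, 0, 0, 0], [0, 0, 0, 0, 0, 0, 0]]
  ]
}}

```text
time_s: 5.0
ee_pos: [0.6187, -0.0286, 0.1719]
eef_rot: [-1.274, 1.308, -2.887]
force: [0.3, 0.6, 0.2]
grip_width: 0.0005
```

Call:
{"name": "play_rows", "arguments": {
  "deltas": [
    [[1, 0, 0, 0, 0, 0, 0], [1, 0, 0, 0, 0, 0, 0], [0, 0, 0, 0, 0, 0, 0]]
  ]
}}

```text
time_s: 5.3
ee_pos: [0.6182, -0.0287, 0.1699]
eef_rot: [-1.274, 1.308, -2.887]
force: [-0.2, -0.7, 0.1]
grip_width: 0.0004
```

Call:
{"name": "play_rows", "arguments": {
  "deltas": [
    [[1, 0, 0, 0, 0, 0, 0], [0.5, 0, 0, 0, 0, 0, 0], [0, 0, 0, 0, 0, 0, 0]]
  ]
}}

```text
time_s: 5.6
ee_pos: [0.6179, -0.0288, 0.1686]
eef_rot: [-1.274, 1.308, -2.887]
force: [-0.2, -0.2, -0.6]
grip_width: 0.0004
```

Call:
{"name": "play_rows", "arguments": {
  "deltas": [
    [[0.7, 0, 0, 0, 0, 0, 0], [0, 0, 0, 0, 0, 0, 0], [0.7, 0, 0, 0, 0, 0, 0], [0, 0, 0, 0, 0, 0, 0]]
  ]
}}

```text
time_s: 6.0
ee_pos: [0.6175, -0.0289, 0.1672]
eef_rot: [-1.274, 1.308, -2.887]
force: [-0.2, -0.0, -0.7]
grip_width: 0.0002
```

```bash
python3 look.py 3
```

```text
6.0 tool in face mm [ 45.8 -14.3   3.2] polar r 47.99638573248263 ang -107.27726365152094 h -0.8459970254250302 F face [-0.05  0.06 -0.72] qpos [-0.07  0.64  1.06 -0.08  1.68 -0.02]
tcp in crop [[314.77643837 290.68648366]]
```

View pics/s3.png

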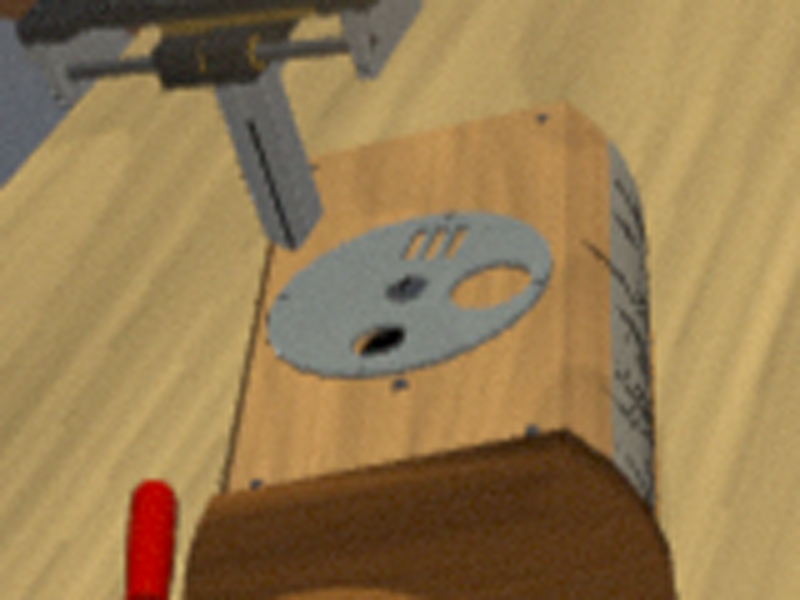

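```bash
python3 - <<'E'
from h import *
T=pickle.load(open("pics/top0.pkl","rb"));S=pickle.load(open("pics/side0.pkl","rb"))
def ray(c,u):
    R=cv2.Rodrigues(c["rvec"])[0]; d=R.T@np.array([(u[0]-c["cx"])/c["fx"],(u[1]-c["cy"])/c["fy"],1]); return -R.T@c["tvec"],d
def at(c,u,z):
    o,d=ray(c,u); return o+d*(z-o[2])/d[2]
q=at(T,(196,240),.166); print(q, proj(S,[q]), at(S,(270,237),.166))
print('slice',at(T,(408,188),.024))
print('base',proj(S,[[0,0,0]]+[[.1*np.cos(a),.1*np.sin(a),0] for a in np.arange(0,6.3,.785)]).round(0).tolist())
print('cams',ray(T,(0,0))[0],ray(S,(0,0))[0])
E
```

```text
[0.51469908 0.24372148 0.166     ] [[269.0555358  234.97098751]] [0.51102972 0.24914379 0.166     ]
slice [ 0.65223695 -0.29139322  0.024     ]
base [[522.0, 268.0], [475.0, 260.0], [489.0, 283.0], [525.0, 300.0], [560.0, 297.0], [571.0, 277.0], [553.0, 255.0], [519.0, 241.0], [488.0, 243.0], [475.0, 260.0]]
cams [0.43567253 0.0365677  1.2149527 ] [0.25838671 1.01024996 0.82208575]
```

```bash
python3 - <<'E'
import cv2
a=cv2.imread("pics/side3.png"); cv2.imwrite("pics/full3.png",cv2.resize(a,(784,588)))
E
```

```text
(no output)
```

View pics/full3.png

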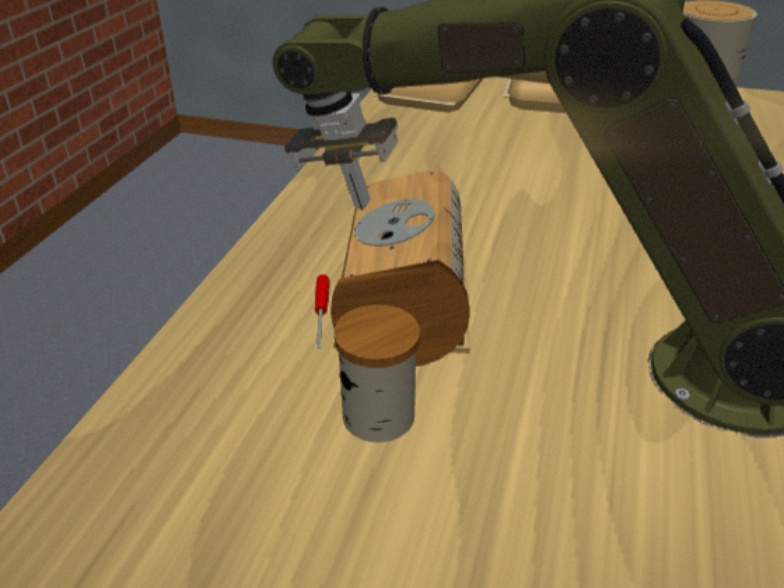

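```bash
cat >> fit.py <<'E'
print('free z,tilt')
def pts2(q):
    a=q[3]; f=[pt(0,0,.0075),pt(.078,0,.0045),pt(.042,a,.004),pt(.042,a+H,.004)]+[pt(.067,a+k*H,.004) for k in range(4)]
    R=Ro.from_euler('z',q[2]).as_matrix()@Ro.from_euler('y',q[5]).as_matrix(); return np.array(f)@R.T+[q[0],q[1],q[4]]
def res2(q):
    P=pts2(q); return np.concatenate([(proj(T,P)-t).ravel(),(proj(S,P)-s).ravel()])
r=least_squares(res2,[.57,-.03,.25,1.28,.176,.26],loss='soft_l1'); print(r.x.round(4),np.degrees(r.x[[2,3,5]])); print(res2(r.x).reshape(-1,2).round(1).tolist())
E
python3 fit.py
```

```text
(1, 1) [ 0.5703 -0.0263  0.2512  1.2793] [14.39332985 73.29728645]
[[-0.1 -0.1]
 [-0.1 -0. ]
 [-0.4  0.3]
 [-0.1  0.3]
 [-0.5  0.9]
 [ 0.2  0.3]
 [-0.4  0. ]
 [-0.5  0.2]
 [-0.3 -1.6]
 [-0.1 -1.9]
 [-0.1 -0.7]
 [-0.1 -0.7]
 [ 0.4 -0.5]
 [-0.3 -0.6]
 [-0.7 -0.7]
 [-0.1 -0.1]]
(1, 0) [ 0.5709 -0.0269  0.2578  1.2749] [14.77215572 73.04363606]
(0, 1) [ 0.5689 -0.0229  0.2454  1.2819] [14.05796403 73.45023686]
free z,tilt
[ 0.5707 -0.0272  0.2519  1.2771  0.1732  0.274 ] [14.43378926 73.1709163  15.70068364]
[[0.2, -0.1], [0.3, -0.1], [-0.2, 0.2], [0.1, 0.2], [-0.2, 0.7], [0.4, 0.2], [-0.0, 0.2], [-0.1, 0.2], [-0.4, -0.7], [-0.1, -1.0], [-0.3, -0.0], [-0.1, 0.1], [0.2, 0.1], [-0.3, 0.1], [-0.6, 0.3], [-0.1, 0.8]]
```

Call:
{"name": "play_rows", "arguments": {
  "deltas": [
    [[1, 0, 0, 0, 0, 0, 0], [1, 0, 0, 0, 0, 0, 0], [0, 0, 0, 0, 0, 0, 0]]
  ]
}}

```text
time_s: 6.4
ee_pos: [0.617, -0.029, 0.1652]
eef_rot: [-1.274, 1.308, -2.887]
force: [-0.7, -0.0, -0.8]
grip_width: 0.0007
```

Call:
{"name": "play_rows", "arguments": {
  "deltas": [
    [[1, 0, 0, 0, 0, 0, 0], [1, 0, 0, 0, 0, 0, 0], [0, 0, 0, 0, 0, 0, 0]]
  ]
}}

```text
time_s: 6.7
ee_pos: [0.6165, -0.0292, 0.1632]
eef_rot: [-1.274, 1.308, -2.888]
force: [0.2, 0.2, 0.1]
grip_width: 0.0004
```

Call:
{"name": "play_rows", "arguments": {
  "deltas": [
    [[1, 0, 0, 0, 0, 0, 0], [1, 0, 0, 0, 0, 0, 0], [0, 0, 0, 0, 0, 0, 0]]
  ]
}}

```text
time_s: 7.0
ee_pos: [0.616, -0.0293, 0.1613]
eef_rot: [-1.274, 1.308, -2.887]
force: [-0.5, -0.8, 0.6]
grip_width: 0.0007
```

```bash
python3 look.py 4
```

```text
7.0 tool in face mm [ 45.8 -14.2  -2.9] polar r 47.987743338407135 ang -107.27370978512587 h -6.8892251820553 F face [-0.79 -0.65  0.37] qpos [-0.07  0.64  1.08 -0.08  1.67 -0.02]
tcp in crop [[318.29293514 301.18265   ]]
```

View pics/s4.png

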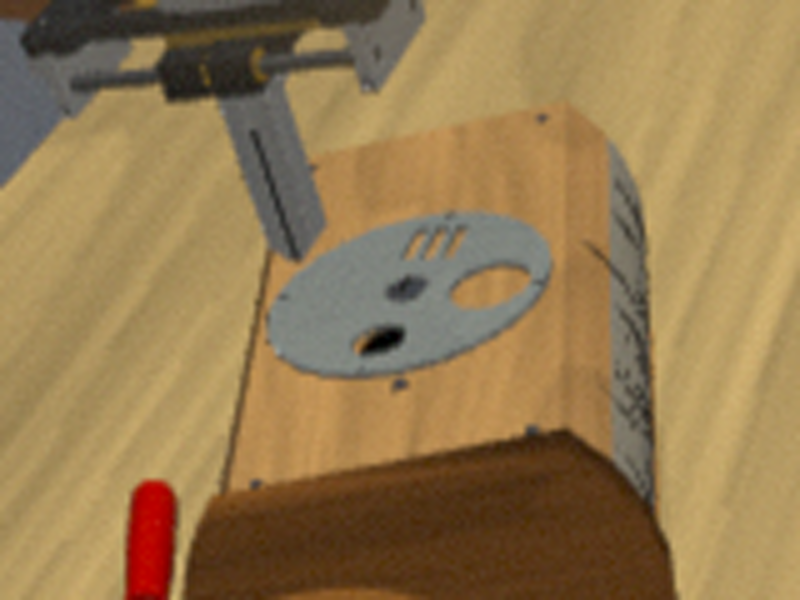

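Call:
{"name": "play_rows", "arguments": {
  "deltas": [
    [[1, 0, 0, 0, 0, 0, 0], [1, 0, 0, 0, 0, 0, 0], [1, 0, 0, 0, 0, 0, 0], [0, 0, 0, 0, 0, 0, 0]]
  ]
}}

```text
time_s: 7.5
ee_pos: [0.6152, -0.0295, 0.1584]
eef_rot: [-1.274, 1.308, -2.888]
force: [-0.3, 0.1, -0.7]
grip_width: 0.0004
```

Call:
{"name": "play_rows", "arguments": {
  "deltas": [
    [[1, 0, 0, 0, 0, 0, 0], [1, 0, 0, 0, 0, 0, 0], [1, 0, 0, 0, 0, 0, 0], [0, 0, 0, 0, 0, 0, 0]]
  ]
}}

```text
time_s: 7.9
ee_pos: [0.6145, -0.0297, 0.1555]
eef_rot: [-1.274, 1.308, -2.887]
force: [-0.6, -0.8, 0.1]
grip_width: 0.0004
```

Call:
{"name": "play_rows", "arguments": {
  "deltas": [
    [[1, 0, 0, 0, 0, 0, 0], [1, 0, 0, 0, 0, 0, 0], [0, 0, 0, 0, 0, 0, 0]]
  ]
}}

```text
time_s: 8.2
ee_pos: [0.614, -0.0298, 0.1536]
eef_rot: [-1.274, 1.308, -2.887]
force: [0.6, -0.2, -0.3]
grip_width: 0.0005
```

```bash
python3 look.py 5
```

```text
8.2 tool in face mm [ 45.8 -14.3 -10.9] polar r 47.991138975750125 ang -107.27620749405618 h -14.930688597263954 F face [ 0.6  -0.38 -0.14] qpos [-0.07  0.64  1.1  -0.08  1.65 -0.02]
tcp in crop [[322.92117808 315.06083776]]
```

View pics/s5.png

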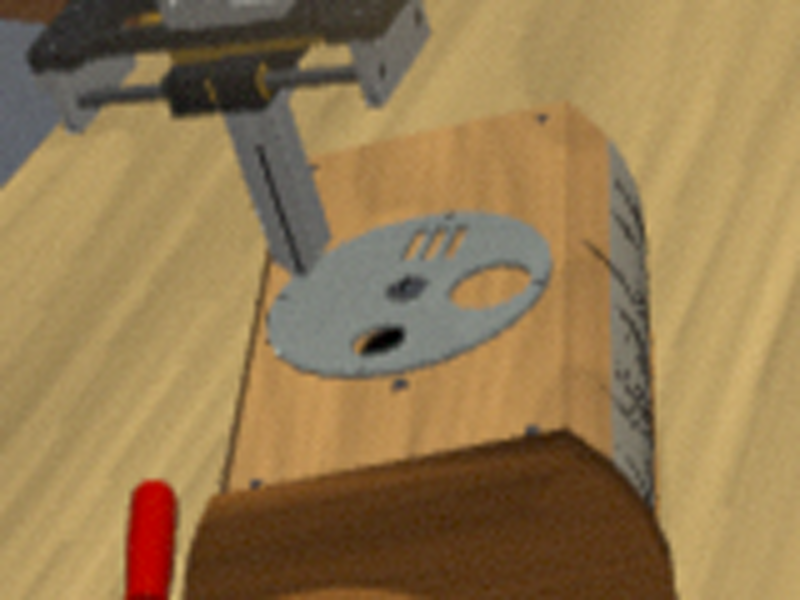

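Call:
{"name": "play_rows", "arguments": {
  "deltas": [
    [[1, 0, 0, 0, 0, 0, 0], [1, 0, 0, 0, 0, 0, 0], [0, 0, 0, 0, 0, 0, 0]]
  ]
}}

```text
time_s: 8.6
ee_pos: [0.6135, -0.0299, 0.1517]
eef_rot: [-1.274, 1.308, -2.888]
force: [-0.1, 0.2, 0.2]
grip_width: 0.0004
```

Call:
{"name": "play_rows", "arguments": {
  "deltas": [
    [[1, 0, 0, 0, 0, 0, 0], [0.5, 0, 0, 0, 0, 0, 0], [0, 0, 0, 0, 0, 0, 0]]
  ]
}}

```text
time_s: 8.9
ee_pos: [0.6131, -0.0301, 0.1503]
eef_rot: [-1.274, 1.308, -2.887]
force: [0.1, -0.1, 0.4]
grip_width: 0.0005
```

Call:
{"name": "play_rows", "arguments": {
  "deltas": [
    [[1, 0, 0, 0, 0, 0, 0], [0.5, 0, 0, 0, 0, 0, 0], [0, 0, 0, 0, 0, 0, 0]]
  ]
}}

```text
time_s: 9.2
ee_pos: [0.6127, -0.0301, 0.1489]
eef_rot: [-1.274, 1.308, -2.887]
force: [0.9, -0.7, 0.2]
grip_width: 0.0004
```

Call:
{"name": "play_rows", "arguments": {
  "deltas": [
    [[0.5, 0, 0, 0, 0, 0, 0], [0.5, 0, 0, 0, 0, 0, 0], [0, 0, 0, 0, 0, 0, 0]]
  ]
}}

```text
time_s: 9.5
ee_pos: [0.6125, -0.0302, 0.1479]
eef_rot: [-1.274, 1.308, -2.887]
force: [-1.2, -1.4, -0.2]
grip_width: 0.0004
```

Call:
{"name": "play_rows", "arguments": {
  "deltas": [
    [[0.5, 0, 0, 0, 0, 0, 0], [0.5, 0, 0, 0, 0, 0, 0], [0, 0, 0, 0, 0, 0, 0]]
  ]
}}

```text
time_s: 9.8
ee_pos: [0.6123, -0.0303, 0.1469]
eef_rot: [-1.274, 1.308, -2.887]
force: [0.4, -0.1, 0.0]
grip_width: 0.0004
```

```bash
python3 look.py 6
```

```text
9.8 tool in face mm [ 45.8 -14.3 -17.8] polar r 47.99874060209954 ang -107.28047769088677 h -21.817927494683882 F face [ 0.36 -0.24  0.13] qpos [-0.07  0.64  1.11 -0.08  1.64 -0.02]
tcp in crop [[326.85279382 326.87062291]]
```

View pics/s6.png

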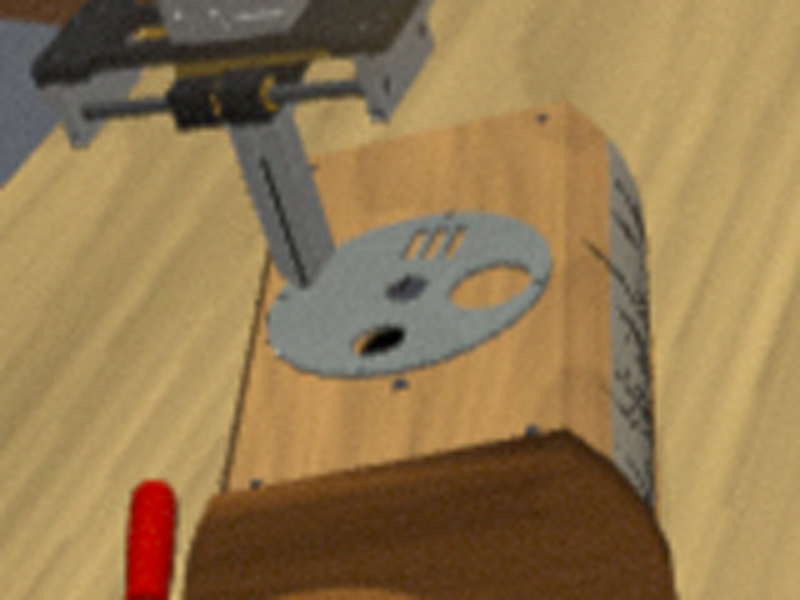

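```bash
cat >> h.py <<'E'
def onface(c,uv,z=.004,p=PF):
    Rf,of=face(p); R=cv2.Rodrigues(c["rvec"])[0]; out=[]
    for u in uv:
        d=R.T@np.array([(u[0]-c["cx"])/c["fx"],(u[1]-c["cy"])/c["fy"],1]); o=-R.T@c["tvec"]
        a=Rf.T@(o-of); b=Rf.T@d; out.append((a+b*(z-a[2])/b[2])*1000)
    return np.array(out).round(1)
E
python3 - <<'E'
from h import *
S=pickle.load(open("pics/side0.pkl","rb"))
g=lambda L:[((x+.5)/5-.5+200,(y+.5)/5-.5+100) for x,y in L]
L=g([(308,288),(334,262),(282,275),(406,288),(283,297)])
for z in(.004,.01,.02): print(onface(S,L,z))
E
```

```text
[[ 50.3 -19.1   4. ]
 [ 38.6 -39.1   4. ]
 [ 65.  -37.4   4. ]
 [  0.5   1.    4. ]
 [ 62.7 -15.6   4. ]]
[[ 47.8  -8.2  10. ]
 [ 36.1 -28.1  10. ]
 [ 62.3 -26.4  10. ]
 [ -1.6  11.7  10. ]
 [ 60.   -4.8  10. ]]
[[43.5  9.8 20. ]
 [32.1 -9.6 20. ]
 [57.8 -8.  20. ]
 [-5.  29.4 20. ]
 [55.5 13.3 20. ]]
```

Call:
{"name": "play_rows", "arguments": {
  "deltas": [
    [[1, 0, 0, 0, 0, 0, 0], [1, 0, 0, 0, 0, 0, 0], [0, 0, 0, 0, 0, 0, 0]]
  ]
}}

```text
time_s: 10.2
ee_pos: [0.6117, -0.0304, 0.1449]
eef_rot: [-1.274, 1.308, -2.887]
force: [-0.1, -0.3, -0.3]
grip_width: 0.0002
```

Call:
{"name": "play_rows", "arguments": {
  "deltas": [
    [[1, 0, 0, 0, 0, 0, 0], [0.5, 0, 0, 0, 0, 0, 0], [0, 0, 0, 0, 0, 0, 0]]
  ]
}}

```text
time_s: 10.5
ee_pos: [0.6114, -0.0305, 0.1435]
eef_rot: [-1.274, 1.308, -2.887]
force: [0.2, 0.6, 0.5]
grip_width: 0.0004
```

Call:
{"name": "play_rows", "arguments": {
  "deltas": [
    [[0.5, 0, 0, 0, 0, 0, 0], [0.5, 0, 0, 0, 0, 0, 0], [0, 0, 0, 0, 0, 0, 0]]
  ]
}}

```text
time_s: 10.8
ee_pos: [0.6111, -0.0306, 0.1426]
eef_rot: [-1.274, 1.309, -2.887]
force: [0.8, -0.5, -0.0]
grip_width: 0.0004
```

Call:
{"name": "play_rows", "arguments": {
  "deltas": [
    [[0.5, 0, 0, 0, 0, 0, 0], [0.5, 0, 0, 0, 0, 0, 0], [0, 0, 0, 0, 0, 0, 0]]
  ]
}}

```text
time_s: 11.1
ee_pos: [0.6109, -0.0306, 0.1416]
eef_rot: [-1.274, 1.308, -2.887]
force: [-0.1, -0.2, 0.2]
grip_width: 0.0004
```

Call:
{"name": "play_rows", "arguments": {
  "deltas": [
    [[0.5, 0, 0, 0, 0, 0, 0], [0.5, 0, 0, 0, 0, 0, 0], [0, 0, 0, 0, 0, 0, 0]]
  ]
}}

```text
time_s: 11.4
ee_pos: [0.6106, -0.0307, 0.1406]
eef_rot: [-1.274, 1.308, -2.887]
force: [0.2, -0.2, 1.0]
grip_width: 0.0004
```

Call:
{"name": "play_rows", "arguments": {
  "deltas": [
    [[0.5, 0, 0, 0, 0, 0, 0], [0.5, 0, 0, 0, 0, 0, 0], [0, 0, 0, 0, 0, 0, 0]]
  ]
}}

```text
time_s: 11.7
ee_pos: [0.6104, -0.0307, 0.1397]
eef_rot: [-1.274, 1.308, -2.887]
force: [-0.4, 0.1, -0.1]
grip_width: 0.0001
```

```bash
python3 look.py 7
```

```text
11.7 tool in face mm [ 45.8 -14.3 -25.3] polar r 47.99527157302472 ang -107.28465589862263 h -29.307248226449595 F face [-0.3  0.2 -0.2] qpos [-0.07  0.64  1.13 -0.08  1.62 -0.02]
tcp in crop [[331.12365806 339.63483586]]
```

View pics/s7.png

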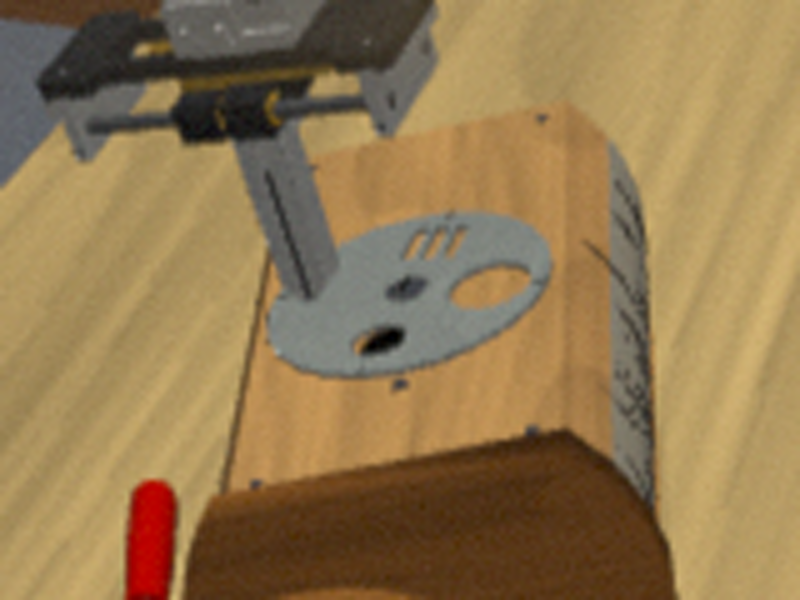

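```bash
python3 - <<'E'
from h import *
S=pickle.load(open("pics/side0.pkl","rb"))
Rf,of=face(PF)
P=np.array([[48.2,-6.7,4],[48.2,-6.7,8],[48.2,-6.7,12],[45.8,-14.3,4]])/1000@Rf.T+of
print((proj(S,P)-[200,100])*5)
E
```

```text
[[308.45438704 298.33705747]
 [306.10402878 291.34102043]
 [303.74562249 284.32102773]
 [314.35241364 289.1516737 ]]
```

Call:
{"name": "play_rows", "arguments": {
  "deltas": [
    [[0.4, 0, 0, 0, 0, 0, 0], [0.4, 0, 0, 0, 0, 0, 0], [0, 0, 0, 0, 0, 0, 0]]
  ]
}}

```text
time_s: 12.1
ee_pos: [0.6102, -0.0308, 0.1389]
eef_rot: [-1.274, 1.308, -2.887]
force: [-0.3, 0.3, 0.1]
grip_width: 0.0002
```

Call:
{"name": "play_rows", "arguments": {
  "deltas": [
    [[0.4, 0, 0, 0, 0, 0, 0], [0.4, 0, 0, 0, 0, 0, 0], [0, 0, 0, 0, 0, 0, 0]]
  ]
}}

```text
time_s: 12.4
ee_pos: [0.61, -0.0308, 0.1382]
eef_rot: [-1.274, 1.309, -2.887]
force: [-0.6, -0.4, -0.0]
grip_width: 0.0006
```

Call:
{"name": "play_rows", "arguments": {
  "deltas": [
    [[0.4, 0, 0, 0, 0, 0, 0], [0.4, 0, 0, 0, 0, 0, 0], [0, 0, 0, 0, 0, 0, 0]]
  ]
}}

```text
time_s: 12.7
ee_pos: [0.61, -0.0309, 0.1381]
eef_rot: [-1.273, 1.31, -2.886]
force: [0.1, 0.1, 5.0]
grip_width: 0.0007
```

Call:
{"name": "play_rows", "arguments": {
  "deltas": [
    [[0.5, 0, 0, 0, 0, 0, 0], [0.4, 0, 0, 0, 0, 0, 0], [0, 0, 0, 0, 0, 0, 0]]
  ]
}}

```text
time_s: 13.0
ee_pos: [0.6101, -0.0309, 0.138]
eef_rot: [-1.271, 1.311, -2.885]
force: [-0.7, 2.0, 11.0]
grip_width: 0.0002
```

Call:
{"name": "play_rows", "arguments": {
  "deltas": [
    [[0.4, 0, 0, 0, 0, 0, 0], [0.3, 0, 0, 0, 0, 0, 0], [0, 0, 0, 0, 0, 0, 0]]
  ]
}}

```text
time_s: 13.3
ee_pos: [0.6101, -0.0309, 0.138]
eef_rot: [-1.27, 1.312, -2.884]
force: [-0.8, 2.4, 14.5]
grip_width: 0.001
```

Call:
{"name": "play_rows", "arguments": {
  "deltas": [
    [[0, -0.03, 1.68, 0.035, 0, 0, 0], [0, -0.03, 1.68, 0.035, 0, 0, 0], [0, -0.03, 1.68, 0.035, 0, 0, 0]]
  ]
}}

```text
time_s: 13.6
ee_pos: [0.6097, -0.0353, 0.1383]
eef_rot: [-1.168, 1.312, -2.887]
force: [0.0, 5.9, 13.8]
grip_width: 0.0003
```

```bash
python3 look.py 8
```

```text
13.6 tool in face mm [ 44.5 -18.5 -27.1] polar r 48.18139317171927 ang -112.61289978742134 h -31.08054703985736 F face [-2.15  5.73 13.72] qpos [-0.08  0.64  1.13 -0.08  1.61  0.08]
tcp in crop [[335.33611104 337.45945759]]
```

View pics/s8.png

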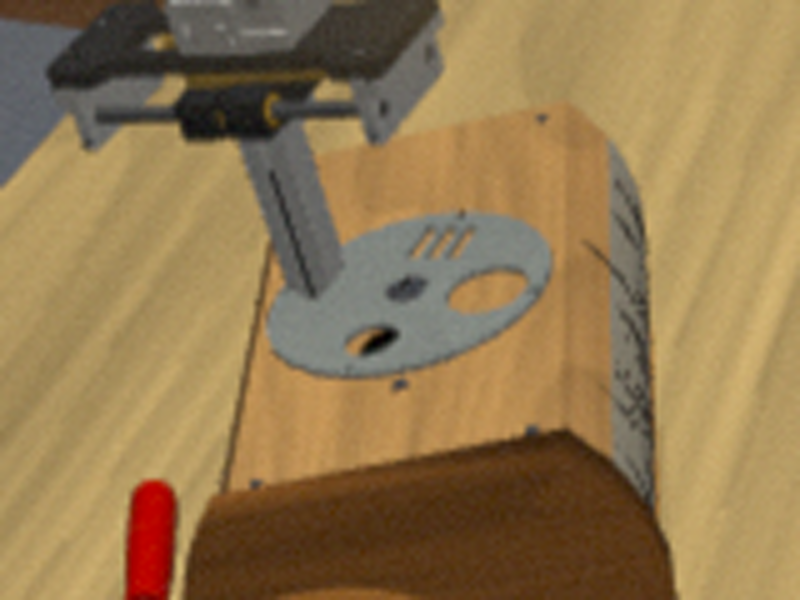

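Call:
{"name": "play_rows", "arguments": {
  "deltas": [
    [[0.2, -0.03, 1.68, 0.035, 0, 0, 0], [0.1, -0.03, 1.68, 0.035, 0, 0, 0], [0, -0.03, 1.68, 0.035, 0, 0, 0], [0, -0.03, 1.68, 0.035, 0, 0, 0], [0, -0.03, 1.68, 0.035, 0, 0, 0], [0, -0.03, 1.68, 0.035, 0, 0, 0]]
  ]
}}

```text
time_s: 14.3
ee_pos: [0.6075, -0.0449, 0.1395]
eef_rot: [-0.957, 1.312, -2.887]
force: [1.2, 5.0, 14.2]
grip_width: 0.0003
```

```bash
python3 look.py 9
```

```text
14.3 tool in face mm [ 39.7 -27.3 -27.1] polar r 48.19175386927787 ang -124.43901057865058 h -31.12036882479351 F face [-1.34  4.5  14.39] qpos [-0.09  0.64  1.14 -0.09  1.61  0.27]
tcp in crop [[345.72726087 326.17693051]]
```

View pics/s9.png

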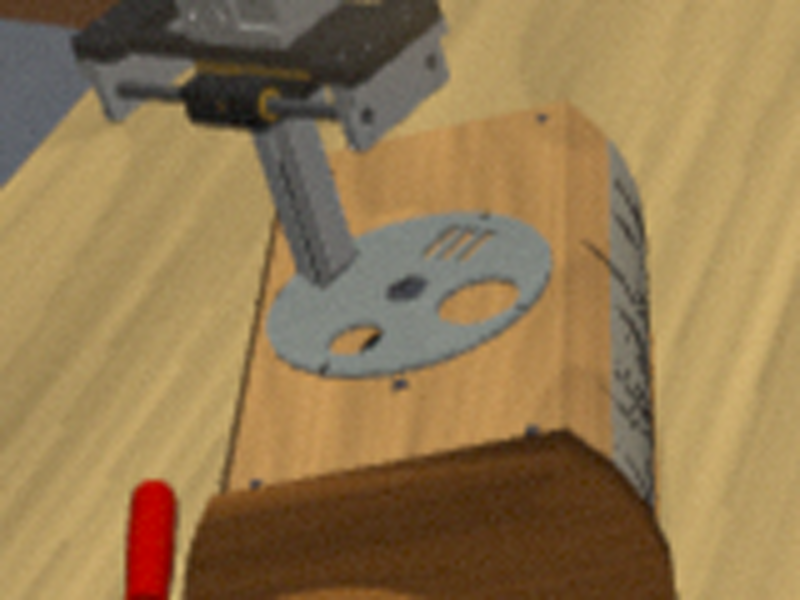

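Call:
{"name": "play_rows", "arguments": {
  "deltas": [
    [[0.1, -0.03, 1.68, 0.035, 0, 0, 0], [0, -0.03, 1.68, 0.035, 0, 0, 0], [0, -0.03, 1.68, 0.035, 0, 0, 0], [0, -0.03, 1.68, 0.035, 0, 0, 0], [0, -0.03, 1.68, 0.035, 0, 0, 0], [0, -0.03, 1.68, 0.035, 0, 0, 0], [0, -0.03, 1.68, 0.035, 0, 0, 0], [0, -0.03, 1.68, 0.035, 0, 0, 0]]
  ]
}}

```text
time_s: 15.2
ee_pos: [0.6015, -0.0565, 0.1418]
eef_rot: [-0.677, 1.313, -2.886]
force: [1.8, 7.0, 15.5]
grip_width: 0.0004
```

Call:
{"name": "play_rows", "arguments": {
  "deltas": [
    [[0, -0.03, 1.68, 0.035, 0, 0, 0], [0, -0.03, 1.68, 0.035, 0, 0, 0], [0, -0.03, 1.68, 0.035, 0, 0, 0], [0, -0.03, 1.68, 0.035, 0, 0, 0], [0, -0.03, 1.68, 0.035, 0, 0, 0], [0, -0.03, 1.68, 0.035, 0, 0, 0], [0, -0.03, 1.68, 0.035, 0, 0, 0], [0, -0.03, 1.68, 0.035, 0, 0, 0]]
  ]
}}

```text
time_s: 16.0
ee_pos: [0.5927, -0.0659, 0.1447]
eef_rot: [-0.397, 1.313, -2.886]
force: [4.5, 6.6, 14.3]
grip_width: 0.0007
```

```bash
python3 look.py 10
```

```text
16.0 tool in face mm [ 19.5 -43.9 -27.2] polar r 48.023234177496974 ang -156.02720783961547 h -31.16841741454461 F face [ 2.08  5.25 15.36] qpos [-0.12  0.6   1.19 -0.09  1.6   0.8 ]
tcp in crop [[387.08387374 300.27553386]]
```

View pics/s10.png

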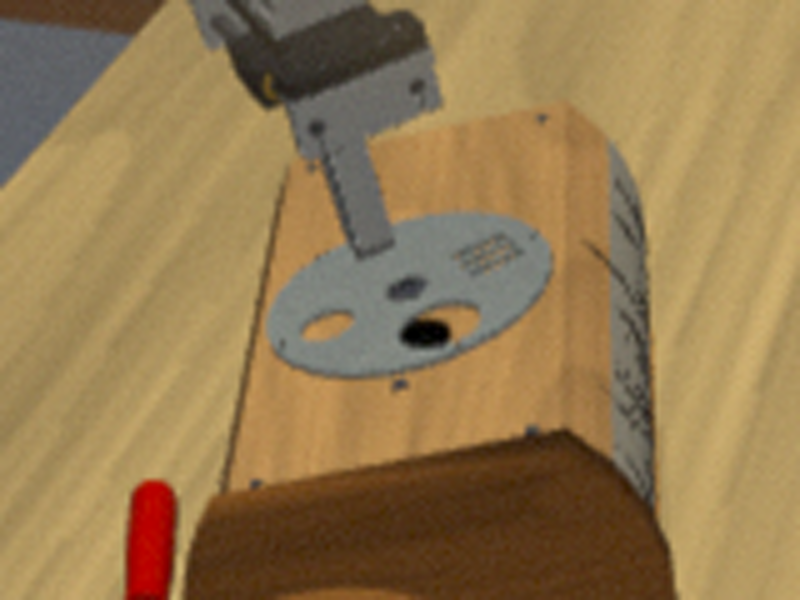

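```bash
cat > ang.py <<'E'
from h import *
S=pickle.load(open("pics/side0.pkl","rb"))
P2=[.5689,-.0229,.2454]
def ang(L,p=P2,z=.004):
    q=onface(S,[((x+.5)/5-.5+200,(y+.5)/5-.5+100) for x,y in L],z,p); return np.degrees(np.arctan2(-q[:,0],q[:,1])).round(1),np.hypot(q[:,0],q[:,1]).round(1)
E
python3 - <<'E'
from ang import *
L=[(283,343),(533,238),(328,326),(488,254)]
print(ang(L),ang(L,PF),ang([(400,384)],P2,.0045),ang([(400,384)],PF,.0045))
E
```

```text
(array([-67.9, 112.4, -65.5, 115.8]), array([64.2, 65.2, 41.8, 42.8])) (array([-64.9, 108.6, -60.9, 110.3]), array([65.3, 64.4, 43. , 41.7])) (array([0.3]), array([82.2])) (array([0.3]), array([85.8]))
```

Call:
{"name": "play_rows", "arguments": {
  "deltas": [
    [[0, -0.03, 1.68, 0.035, 0, 0, 0], [0, -0.03, 1.68, 0.035, 0, 0, 0], [0, -0.03, 1.68, 0.035, 0, 0, 0], [0, -0.03, 1.68, 0.035, 0, 0, 0], [0, -0.03, 1.68, 0.035, 0, 0, 0], [0, -0.03, 1.68, 0.035, 0, 0, 0], [0, -0.03, 1.68, 0.035, 0, 0, 0], [0, -0.03, 1.68, 0.035, 0, 0, 0], [0, -0.03, 1.68, 0.035, 0, 0, 0], [0, 0, 0, 0, 0, 0, 0]]
  ]
}}

```text
time_s: 17.1
ee_pos: [0.5799, -0.073, 0.1485]
eef_rot: [-0.081, 1.314, -2.885]
force: [4.6, 7.3, 14.7]
grip_width: 0.0005
```

```bash
python3 look.py 11
```

```text
17.1 tool in face mm [  4.9 -47.6 -27.2] polar r 47.872616568670296 ang -174.08378838146658 h -31.19626681935156 F face [ 2.25  5.97 15.8 ] qpos [-0.14  0.57  1.23 -0.1   1.59  1.11]
tcp in crop [[415.88518541 290.35658863]]
```

View pics/s11.png

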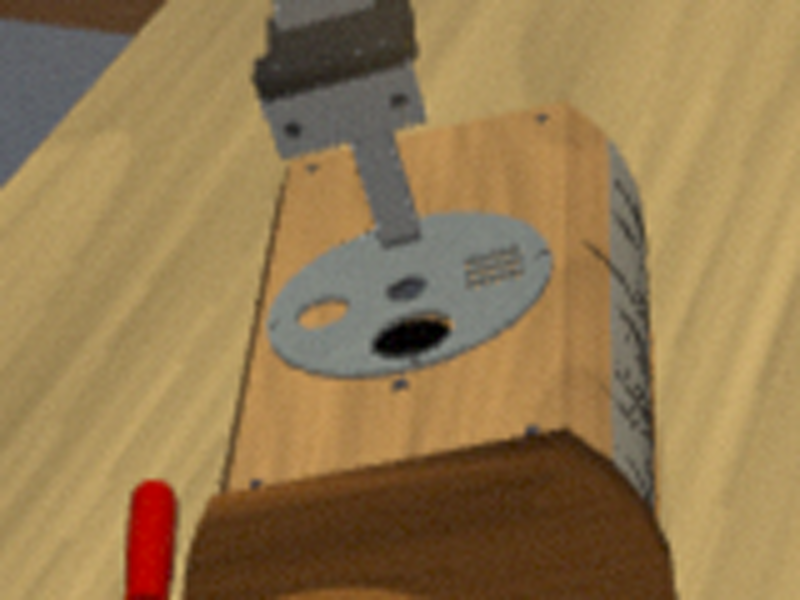

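View pics/top11.png

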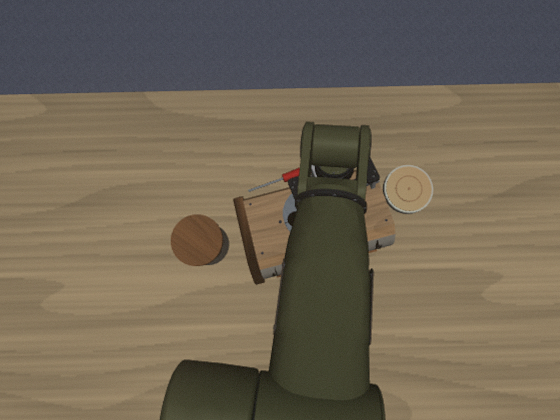

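```bash
python3 - <<'E'
from ang import *
L=[(276,324),(545,255),(415,363),(322,313),(494,265)]
print(ang(L)); print(ang(L,PF))
E
```

```text
(array([-85.4,  95.4,   5.6, -84.6,  99.6]), array([64.9, 66.5, 66.5, 42.2, 42.2]))
(array([-82.3,  91.7,   5.4, -79.6,  93.9]), array([64.7, 66.8, 70.2, 42.1, 42.3]))
```

Call:
{"name": "play_rows", "arguments": {
  "deltas": [
    [[0, -0.02, 1.34, 0.028, 0, 0, 0], [0, -0.02, 1.34, 0.028, 0, 0, 0], [0, -0.02, 1.34, 0.028, 0, 0, 0], [0, 0, 0, 0, 0, 0, 0]]
  ]
}}

```text
time_s: 17.6
ee_pos: [0.5763, -0.0741, 0.1495]
eef_rot: [0.003, 1.314, -2.885]
force: [4.9, 6.6, 13.9]
grip_width: 0.0001
```

```bash
python3 look.py 12; python3 - <<'E'
from h import *
im=cv2.imread("pics/side12.png")
b=cv2.resize(im[135:185,245:318],None,fx=10,fy=10,interpolation=cv2.INTER_CUBIC)
cv2.imwrite("pics/z12.png",b)
E
```

```text
17.6 tool in face mm [  1.  -47.8 -27.2] polar r 47.8375734789471 ang -178.78270143325986 h -31.200032630318972 F face [ 2.61  5.19 15.08] qpos [-0.14  0.56  1.24 -0.1   1.58  1.19]
tcp in crop [[423.56702028 288.51014521]]
```

View pics/z12.png

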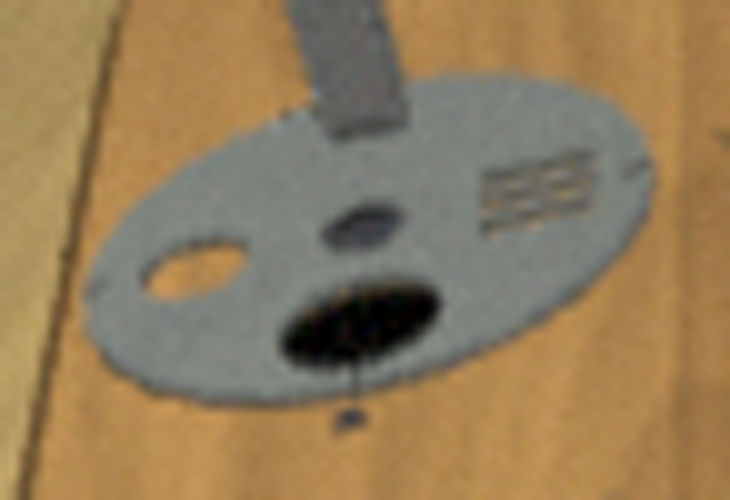

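```bash
cat > a2.py <<'E'
from h import *
S=pickle.load(open("pics/side0.pkl","rb"))
def angs(L,N,nail):
    px=lambda L:[((x+.5)/10-.5+245,(y+.5)/10-.5+135) for x,y in L]
    for p in([.5689,-.0229,.2454],PF):
        q=onface(S,px(L),.004,p); n=onface(S,px([nail]),.0045,p)
        print(np.degrees(np.arctan2(-q[:,0],q[:,1])).round(1)-np.array(N),np.degrees(np.arctan2(-n[:,0],n[:,1])))
    # side-only: line between opposite marks (direction), independent of pivot
        d=q[1]-q[0]; print('line small->slots', np.degrees(np.arctan2(-d[0],d[1]))-90)
E
python3 -c "
from a2 import *
angs([(95,290),(638,170),(354,378),(363,325)],[-90,90,0,0],(350,418))"
```

```text
[0.4 1.8 0.2 1.6] [0.20987371]
line small->slots 1.1224564328248334
[ 3.4 -1.8  0.3  1.9] [0.20080214]
line small->slots 0.8209240699018778
```

```bash
python3 - <<'E'
from h import *
from station import ctrl
p,R=cur(ctrl.get_obs())
r1,p,R=rows(p,R,p-R[:,0]*.12,R,5,0)
r2,p,R=rows(p,R,np.array([.38,-.42,.32]),R,13,0)
show(r1+r2)
E
```

```text
[[[-24,-0,0,0,0,0,0],[-24,-0,0,0,0,0,0],[-24,0,-0,0,0,0,0],[-24,0,-0,0,0,0,0],[-24,0,-0,0,0,0,0],[2,21.9,24,0,0,0,0],[2,22,23.9,0,0,0,0],[1.9,21.9,24,0,0,0,0],[2,22,23.9,0,0,0,0],[2,21.9,24,0,0,0,0]]]
[[[2,22,24,0,0,0,0],[1.9,21.9,23.9,0,0,0,0],[2,21.9,24,0,0,0,0],[2,22,23.9,0,0,0,0],[2,21.9,24,0,0,0,0],[2,22,23.9,0,0,0,0],[1.9,21.9,24,0,0,0,0],[2,21.9,24,0,0,0,0]]]
```

Call:
{"name": "play_rows", "arguments": {
  "deltas": [
    [[-4, 0, 0, 0, 0, 0, 0], [-24, 0, 0, 0, 0, 0, 0], [-24, 0, 0, 0, 0, 0, 0], [-24, 0, 0, 0, 0, 0, 0], [-24, 0, 0, 0, 0, 0, 0], [-20, 0, 0, 0, 0, 0, 0], [2, 22, 24, 0, 0, 0, 0], [2, 22, 24, 0, 0, 0, 0], [2, 22, 24, 0, 0, 0, 0], [2, 22, 24, 0, 0, 0, 0]]
  ]
}}

```text
time_s: 18.7
ee_pos: [0.5345, -0.1772, 0.2804]
eef_rot: [-0.0, 1.308, -2.888]
force: [-0.2, -0.5, -0.4]
grip_width: 0.0004
```

Call:
{"name": "play_rows", "arguments": {
  "deltas": [
    [[2, 22, 24, 0, 0, 0, 0], [2, 22, 24, 0, 0, 0, 0], [2, 22, 24, 0, 0, 0, 0], [2, 22, 24, 0, 0, 0, 0], [2, 22, 24, 0, 0, 0, 0], [2, 22, 24, 0, 0, 0, 0], [2, 22, 24, 0, 0, 0, 0], [2, 22, 24, 0, 0, 0, 0], [2, 22, 24, 0, 0, 0, 0], [0, 0, 0, 0, 0, 0, 0]]
  ]
}}

```text
time_s: 19.7
ee_pos: [0.3767, -0.424, 0.3192]
eef_rot: [0.001, 1.308, -2.89]
force: [-0.2, 0.1, -0.6]
grip_width: 0.0007
```

```bash
python3 look.py 13; python3 - <<'E'
from h import *
im=cv2.imread("pics/side13.png")
cv2.imwrite("pics/z13.png",cv2.resize(im[135:185,245:318],None,fx=10,fy=10,interpolation=cv2.INTER_CUBIC))
im=cv2.imread("pics/top13.png")
cv2.imwrite("pics/t13.png",cv2.resize(im[175:250,270:355],None,fx=8,fy=8,interpolation=cv2.INTER_CUBIC))
E
```

```text
19.7 tool in face mm [-313.7 -337.1   64.2] polar r 460.43585539024895 ang 137.05957403387694 h 60.20876408331249 F face [-0.01  0.1  -0.58] qpos [-0.79  0.38  1.11 -0.23  1.78  0.5 ]
tcp in crop [[ 961.84411373 -247.90690365]]
```

View pics/z13.png

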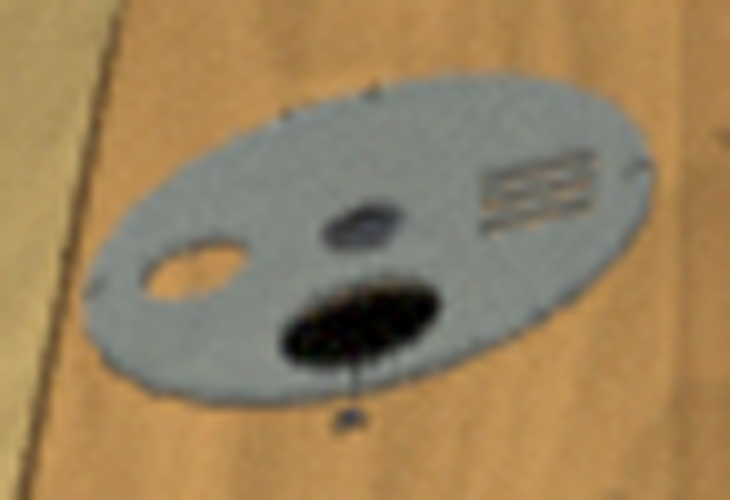

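View pics/t13.png

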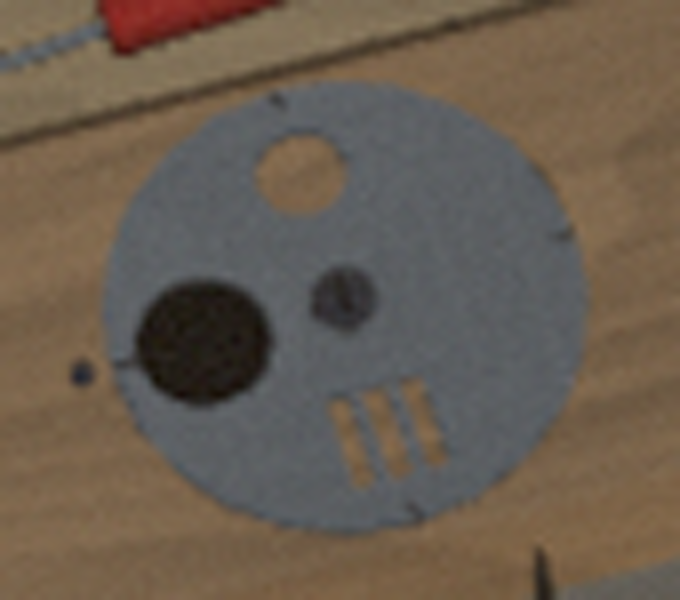

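View pics/top13.png

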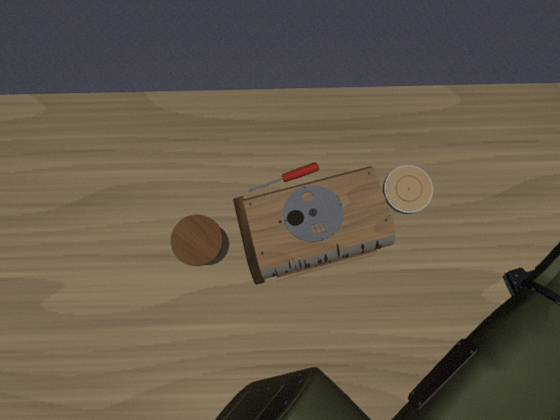

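Clear view: the large hole is fully dark; the mark (top crop ≈(125,362)) nearly meets the nail (81,374). Refine the angle with both views.

```bash
python3 - <<'E'
from h import *
T=pickle.load(open("pics/top0.pkl","rb"));S=pickle.load(open("pics/side0.pkl","rb"))
t=np.array([[344,298],[81,374],[203,341],[388,433],[125,362],[417,514],[564,233],[277,99],[301,173]],float)
s=np.array([[364,226],[350,418],[361,324],[538,192],[354,378],[638,170],[373,95],[96,290],[196,270]],float)
t=(t+.5)/8-.5+[270,175]; s=(s+.5)/10-.5+[245,135]
W=np.array([1,1,1,.5,1,1,1,1,.5])[:,None]
def P(q):
    a=q[3]; f=[pt(0,0,.0075),pt(.078,0,.0045),pt(.042,a,.004),pt(.042,a+H,.004)]+[pt(.067,a+k*H,.004) for k in range(4)]+[pt(.042,a-H,.003)]
    R=Ro.from_euler('z',q[2]).as_matrix()@Ro.from_euler('y',q[5]).as_matrix(); return np.array(f)@R.T+[q[0],q[1],q[4]]
def res(q,w): 
    X=P(q); return np.concatenate([w[0]*(W*(proj(T,X)-t)).ravel(),w[1]*(W*(proj(S,X)-s)).ravel(),[(q[4]-.176)*500,(q[5]-.2618)*100]])
for w in((1,1),(1,0),(0,1)):
    r=least_squares(res,[.57,-.027,.25,0,.176,.26],args=(w,)); J=r.jac; sd=np.sqrt(np.diag(np.linalg.inv(J.T@J)))
    print(w,r.x.round(4),'a',np.degrees(r.x[3]).round(2),'+-',np.degrees(sd[3]*.2).round(2))
    if w==(1,1): print(res(r.x,w)[:-2].reshape(-1,2).round(1).tolist())
# direct: large-hole dark centroid & nail centroid in top
im=T and cv2.imread("pics/top13.png")
g=cv2.cvtColor(im,cv2.COLOR_BGR2GRAY)
sub=g[205:230,280:308].astype(float); w=np.clip(60-sub,0,None); yy,xx=np.mgrid[205:230,280:308]; c=(xx*w).sum()/w.sum(),(yy*w).sum()/w.sum()
print('hole centroid',c)
nb=g[218:226,276:284].astype(float); w=np.clip(90-nb,0,None);yy,xx=np.mgrid[218:226,276:284]; n=(xx*w).sum()/w.sum(),(yy*w).sum()/w.sum(); print('nail',n)
for p in([.5709,-.0269,.2578],PF):
    h=onface(T,[c],.004,p)[0]; nn=onface(T,[n],.0045,p)[0]; sc=onface(T,[((344.5)/8-.5+270,(298.5)/8-.5+175)],.0075,p)[0]
    f=lambda v:np.degrees(np.arctan2(-v[0],v[1])); print(h,nn,sc,'hole-nail angle about screw',f(h-sc)-f(nn-sc))
E
```

```text
(1, 1) [ 0.5709 -0.0266  0.2521  0.0138  0.1738  0.2615] a 0.79 +- 0.29
[[-0.0, -0.0], [0.2, 0.0], [0.1, 0.3], [-0.0, 0.0], [-0.6, 0.7], [-0.3, -0.0], [0.3, 0.6], [-0.0, 0.3], [0.0, 0.2], [-0.5, -0.8], [-0.2, -1.1], [-0.3, -0.0], [-0.1, 0.0], [0.1, 0.4], [0.1, -0.0], [-0.3, -0.3], [-0.4, 0.1], [-0.1, 0.1]]
(1, 0) [ 0.5713 -0.0266  0.2565  0.0113  0.176   0.2615] a 0.65 +- 0.41
(0, 1) [ 0.569  -0.0226  0.2457  0.0168  0.1759  0.2621] a 0.96 +- 0.4
hole centroid (np.float64(294.908556059842), np.float64(217.47587829887377))
nail (np.float64(279.79527559055117), np.float64(221.28346456692913))
[-0.4 42.7  4. ] [ 0.6 78.4  4.5] [-0.2  0.4  7.5] hole-nail angle about screw 0.8585284283688216
[-0.2 42.   4. ] [ 0.5 77.7  4.5] [ 0.2 -0.3  7.5] hole-nail angle about screw 0.7621552090355425
```

```bash
python3 - <<'E'
import cv2,numpy as np
for (n,boxes) in(("top",{"nest":(205,275,165,235),"slice":(160,220,380,438),"driver":(155,195,245,322)}),("side",{"nest":(215,315,235,305),"driver":(190,252,220,238)})):
    a=cv2.imread(f"pics/{n}0.png").astype(int);b=cv2.imread(f"pics/{n}13.png").astype(int)
    for k,(r0,r1,c0,c1) in boxes.items():
        s,_=cv2.phaseCorrelate(*[cv2.cvtColor(x[r0:r1,c0:c1].astype(np.uint8),cv2.COLOR_BGR2GRAY).astype(float) for x in(a,b)]); print(n,k,np.round(s,2),np.abs(a-b)[r0:r1,c0:c1].mean().round(1))
from station import ctrl,hand_in
o=ctrl.get_obs(); print(o['time_s'],o['force']); print(hand_in())
E
```

```text
top nest [-0.06  0.  ] 2.3
top slice [-0.02 -0.1 ] 2.1
top driver [-0.06  0.05] 2.5
side nest [ 0.01 -0.04] 3.2
side driver [-0.   -0.07] 3.1
19.8 [-0.45095199  0.55584919  0.70439475]
the job is handed in; nothing more can be done
None
```

The plate's largest hole now sits over the entrance, and I've handed the job in. It took 19.8 s of robot time.

- **How:** I pressed the closed fingertips on the blank quarter and walked the plate about 72° clockwise around its pivot. Every pressing-force reading was about 14–16 N while turning, well under the 35 N limit, and the tip showed no sign of slipping.
- **Hole position:** With the arm lifted clear, both cameras together put the plate at about +0.8° ± 0.3°, or roughly 0.6 mm off at the hole. The top camera alone gave 0.65° and the side camera alone 0.96°. The hole looks fully dark, and its rim mark lines up with the index nail. I left this small offset rather than touch the plate again.
- **Surroundings:** The small nest and screwdriver (both cameras) and the birch slice (top camera only) show image shifts of 0.1 pixel or less, so they haven't moved.
- **Robot:** It ended well away from the log, touching nothing.
- **Didn't agree:** The fingertips touched the plate about 31 mm further down the tool axis than the reported TCP position implied. In the side pictures the closed fingers also end about that far short of it. I couldn't explain this, so I found contact with small steps while watching the force and the side camera.

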